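Cure a pair of lion-head eyes under the UV lamp hood

ROBOT

A 7-joint arm with a two-finger parallel gripper is mounted at the origin on the work surface. World frame = base frame: x ahead of the robot, y to its left, z up, the work surface at z = 0. Lengths are in m, angles in rad, forces in N, time in s.
With the tool pointing down it reaches from about 0.4 to 0.85 m from the base axis. Payload 4.4 kg.
Tool frame: the origin (TCP) lies at the very end of the fingers, on their centre line; the grasp point (between the pads) lies 19 mm behind it; z points along the fingers, y is the line along which they close (so a half turn about z gives the same grasp; the last joint's range is limited). The gripper opens to 94 mm and grips with 3 to 60 N. Pads are 16 mm wide; open, the fingers measure 119 mm over their backs; the gripper's body (75 mm by 177 mm) begins 78 mm behind the grasp point.
Start: joints at [1.068, 0.628, 0.038, 1.517, -0.027, 0.996, -0.02], TCP at [0.275, -0.589, 0.205] pointing down, gripper open.
Joint ranges: [-3.06, 3.06], [-0.37, 2.12], [-1.25, 1.32], [0.18, 2.47], [-1.1, 4.24], [0.23, 1.98], [-2.94, 2.94]. Speed limits (rad/s): [2.57, 2.57, 3.14, 3.14, 3.14, 3.14, 3.14].

INTERFACE

Orientations are given as [roll, pitch, yaw] about the fixed x, y, z axes, in that order (R = Rz(yaw) Ry(pitch) Rx(roll)).
In Python, from workcell import env gives the robot as it stands.
- The arm moves only by the tool servo_tool, never from a script. Its argument "rows" is a list of rows, each an object of numbers: "tx", "ty", "tz": the shift along the world's x, y, z scaled (see below); "wx", "wy", "wz": the turn, a rotation vector about the world's x, y, z scaled (see below); "hand": the opening, from 0 (shut) to 1 (fully open). In form: [{"tx": .., "ty": .., "tz": .., "wx": .., "wy": .., "wz": .., "hand": ..}, ...]. A call has 1 to 10 rows; each row is the pose to reach, as a shift and turn from the pose commanded when the call began, turning the shorter way round; what a row does not reach only later rows make up. The controller multiplies each number of a shift by 500 mm and each number of a turn by 180 degrees. A row lasts 1/10 s, in which the tool goes at most 50 mm and 8.59 degrees, less where a joint would pass 70% of its speed; a pose out of reach is approached as far as the arm can. A call with a number of a shift or a turn outside -1 to 1 is refused whole. A call with a gripper value outside its range is refused whole. The fingers move at their own pace and stop on an object; "squeeze" is the grip in N (left out, the last holds). Time passes only in rows, so rows that repeat a pose let the fingers close. It gives the time, the measured TCP pose, the force, the opening and the grip force at its end, in the units of the state.
- env.get_obs(): the state, without advancing time (a new reading comes with each control period).
- env.camera(name): name is "scene" or "top" or "wrist"; returns a dict with "pixels" (400x640x3 uint8, red, green, blue), "camera_matrix" (3x3 intrinsics, pixels), "rvec" (rotation vector, rad) and "tvec" (3), from world to camera coordinates, as OpenCV has them. Camera axes: x right, y down, z forward; pixel columns grow to the right and rows downward; lengths in m; the calibration is good to about 2 mm. A picture is of the moment at which its call begins. There is no depth.
- env.sign_off(): hands the job in; it is judged then, once.
Trained networks look in a picture, given as the dict that the camera call returned (one of the last four; its "shot" number tells which), for a name from the list of things; names that differ only in an ending like _2 or _b are one class to them, and where a whole thing is asked for, a point or a joint stands for the part that bears it (a point fixed in the world has none). Each returns a list of dicts, best first, with "conf" (0 to 1); they miss things now and then, are a little off and sometimes report something else, mostly with a low value. They report only what shows in the picture. A call takes as long as a camera call.
- env.search_frame(name, picture): "extent" ([left, top, width, height] in pixels, round what is visible of it).
- env.regions_of(name, picture): "region" (400x640 bool, what is visible of it) and "extent" ([left, top, width, height] in pixels, round what is visible of it).
The state is a dict: "t": time; "q": joint angles; "qvel": joint speeds; "effort": joint torques, N m; "tcp_pos": TCP position; "tcp_rot": TCP orientation; "contact_force": force on the tool from outside, world axes, zero at the start; "wrist_torque": the same for the moment, N m; "opening": opening from 0.0 (shut) to 1.0 (fully open); "grip_force": force on a finger pad.
Only numpy, scipy, OpenCV 4.12 (cv2) and the standard library are available. Lean on these libraries where they do the work, as an engineer would, in place of code of your own. Each camera call takes 0.05 s, during which the arm holds its last target. There are 200 camera calls.

TASK

The curing lamp was left on: slide its red dimmer all the way down to the off end, then set the second painted eye down on the metal tray beside the first, without dropping it. With the lamp still off, slide the loaded tray by its pull bar into the lamp hood until it is fully home, then slide the dimmer up to the green mark and let go. Keep both eyes upright, painted side up, and leave the jars, the wooden pyramid and the screwdriver where they are.

Things in the scene. Friction and masses are not known exactly. Their poses are not given: they have to be found in the camera images.
- hood: fixed white UV lamp hood, 200 deep (its x), 240 wide (y), 90 high, no floor; origin on the bench under its centre. Mouth in its -x face: 208 wide, 56 high, side walls 16 thick. Inside, straight guide strips 20 high taper from 208 apart at x=-53 to 198 at the rear stop, x=+65. Flat roof with the dimmer; 12 high cooling fins on it at x=+41 to +91
- dimmer (a joint): lamp dimmer, a slider on the hood's roof that stays where it is left (friction about 1.2 N). Value in m: 0 at the off end stop (red dot), 0.100 at the full-power stop; it grows along the hood's -y axis. The middle of the green mark is at 0.065; the mark is 10 mm wide (0.060 to 0.070)
- dimmer_top (a point): centre of the top of the dimmer's red grip, a block 14 along the track (hood y), 30 across it (hood x), 18 high; its top is 22 above the roof, with a white index line across it. Track on the hood's x=-20 line, off end at y=+50, full power at y=-50; free roof for 55 beyond each end
- green_mark (a point): point on the roof surface, on the track's line, level with the middle of the green band of the printed scale: the dimmer is set when the index line of its grip stands within this band. Axes as the hood's
- home (a point): point on the bench inside the hood (hood x=-17, y=0) where the tray's origin lies when the tray's rear rim touches the rear stop. Axes as the hood's: the tray goes in along +x and ends with its axes along these
- tray: loose aluminium pan, 160 long (its x), 188 wide (y), 14 high, sheet 3 thick (inner floor 3 above the bench), about 0.22 kg empty, on the bench in front of the hood's mouth, on which it slides; origin at the centre of its underside. Its +x side goes in first; the pull bar is on its -x side
- tray_grip (a point): grip point of the tray's black upright pull bar: 10 thick (tray x), 90 long (tray y), from 4 to 42 above the bench; the point is mid-bar, 34 above the bench, 123 from the tray's origin along its -x. 38 free between bar and pan, above two low stems (14 high, at y=+-30). At home the bar stands 40 in front of the hood's face; a light pinch lets the tray swivel, a firm one steers it
- eye_a: first painted lion's eye, already standing in the half of the tray on the tray's +y side; same shape as eye_b. Origin at the centre of its underside, z up out of the painted dome.
- eye_b: second painted lion's eye, standing on the bench: red collar 60 diameter and 20 high with a white and blue dome on it, 44 high in all, about 80 g; grasp it by the collar. Origin at the centre of its underside, z up out of the painted dome. Its place is in the free half of the tray, on the tray's -y side.
- jar_orange: bystander: orange paint jar, 54 diameter, 62 high; origin under its centre
- jar_blue: bystander: blue paint jar, 54 diameter, 62 high; origin under its centre
- pyramid: bystander: wooden pyramid block, 68 wide, 58 high; origin under its centre
- screwdriver: bystander: screwdriver with a yellow handle lying on the bench, about 200 long

How it is judged:
On the way, in this order (a step that is already met when the one before it is completed fails the run):
1. the dimmer is fully down at its off end (value of joint dimmer below 0.005 m), for 0.2 s.
2. the second eye stands in the tray beside the first, let go, the tray still out in front of the hood and the lamp off (x of eye_a in the frame of tray between -0.056 and 0.056 m and y of eye_a in the frame of tray between -0.07 and 0.07 m and z of eye_a in the frame of tray between 0 and 0.007 m and angle between each of eye_a, eye_b's own z axis and vertical below 0.15 rad and x of eye_b in the frame of tray between -0.056 and 0.056 m and y of eye_b in the frame of tray between -0.07 and 0.07 m and z of eye_b in the frame of tray between 0 and 0.007 m and contact force between the fingers and eye_b below 0.1 N and linear speed of eye_b below 0.02 m/s and x of tray in the frame of home below -0.1 m and value of joint dimmer below 0.006 m), for 0.2 s.
3. the tray is fully home in the hood with both eyes standing in it, the lamp still off (x of eye_a in the frame of tray between -0.056 and 0.056 m and y of eye_a in the frame of tray between -0.07 and 0.07 m and z of eye_a in the frame of tray between 0 and 0.007 m and angle between each of eye_a, eye_b's own z axis and vertical below 0.15 rad and x of eye_b in the frame of tray between -0.056 and 0.056 m and y of eye_b in the frame of tray between -0.07 and 0.07 m and z of eye_b in the frame of tray between 0 and 0.007 m and x of tray in the frame of home between -0.005 and 0.005 m and y of tray in the frame of home between -0.008 and 0.008 m and z of tray in the frame of home between -0.003 and 0.003 m and angle between the x axis of tray and the x axis of home, either way round below 0.08 rad and value of joint dimmer below 0.006 m), for 0.2 s.
4. the dimmer stands at the green mark (value of joint dimmer between 0.06 and 0.07 m), for 0.2 s.
At the end, for the whole second after the job is handed in: Tray fully home (within 5 mm of the home point in depth, 8 mm sideways, 0.08 rad square, flat on the bench), both eyes upright (0.15 rad) on its floor inside the rims, dimmer's index line in the green mark (0.060 to 0.070 m), all at rest and released (all of step 4 and x of eye_a in the frame of tray between -0.056 and 0.056 m and y of eye_a in the frame of tray between -0.07 and 0.07 m and z of eye_a in the frame of tray between 0 and 0.007 m and angle between each of eye_a, eye_b's own z axis and vertical below 0.15 rad and x of eye_b in the frame of tray between -0.056 and 0.056 m and y of eye_b in the frame of tray between -0.07 and 0.07 m and z of eye_b in the frame of tray between 0 and 0.007 m and x of tray in the frame of home between -0.005 and 0.005 m and y of tray in the frame of home between -0.008 and 0.008 m and z of tray in the frame of home between -0.003 and 0.003 m and angle between the x axis of tray and the x axis of home, either way round below 0.08 rad and linear speed of each of tray, eye_a, eye_b below 0.01 m/s); the robot touches nothing.
It fails at once if an eye is tipped over (angle between any of eye_a, eye_b's own z axis and vertical above 0.6 rad).
It fails at once if an eye is dropped or thrown (touching nothing at over 0.5 m/s, a fall of some 13 mm) ((contact force between eye_a and anything else below 0.02 N and linear speed of eye_a above 0.5 m/s) or (contact force between eye_b and anything else below 0.02 N and linear speed of eye_b above 0.5 m/s)).
It fails at once if a jar, the pyramid or the screwdriver is moved by more than 20 mm (distance of any of jar_orange, jar_blue, pyramid, screwdriver from where it was at the start of the episode above 0.02 m).
It also fails if it takes over 72 s, if anything falls off the work surface, if the arm or the gripper's body presses on something with over 40 N, if the wrist force passes 120 N, or if a joint passes its speed limit or range.

## Working session

There is one attempt and no reset: what is moved stays moved. The work goes in short steps, Python scripts to look and compute and a tool call to move; the robot and the scene stay as the last step left them, time stands still between calls to the robot, and variables do not carry over. Pictures are saved under pics/ and viewed, at most 13 in all, crops included, and the job is handed in when it is done.

Besides the shell and the picture viewer there is one more tool, called after ">>>" as name(argument=value, ...) on one line, values as JSON. servo_tool: Moves the arm, as the interface text tells. Shifts and turns lie within -1 to 1; 1 stands for 500 mm of shift or 180 degrees of turn. Its arguments: {"type":"object","properties":{"rows":{"type":"array"},"squeeze":{"type":"number"}},"required":["rows"]}

```bash
mkdir -p pics; ls
cat > h.py <<'E'
import numpy as np, cv2
from workcell import env
def P(c):
    R=cv2.Rodrigues(np.array(c["rvec"],float))[0]; return np.array(c["camera_matrix"]),R,np.array(c["tvec"],float).ravel()
def ray(c,u,v,z):
    K,R,t=P(c); d=R.T@np.linalg.solve(K,[u,v,1]); o=-R.T@t
    return o+d*(z-o[2])/d[2]
def proj(c,p):
    K,R,t=P(c); q=K@(R@np.array(p,float)+t); return q[:2]/q[2]
def tri(obs):
    A=[];b=[]
    for c,u,v in obs:
        K,R,t=P(c); d=R.T@np.linalg.solve(K,[u,v,1]); d/=np.linalg.norm(d); o=-R.T@t
        M=np.eye(3)-np.outer(d,d); A.append(M); b.append(M@o)
    return np.linalg.lstsq(np.vstack(A),np.hstack(b),rcond=None)[0]
def save(c,n): cv2.imwrite("pics/"+n,cv2.cvtColor(c["pixels"],cv2.COLOR_RGB2BGR))
E
python3 - <<'E'
from h import *
import pickle
cs={}
for n in("scene","top"):
    c=env.camera(n);cs[n]=c;save(c,n+".png")
    K,R,t=P(c);print(n,-R.T@t,K[0,0])
    for k in("hood","dimmer_top","tray","tray_grip","eye_a","jar_orange","jar_blue","pyramid","screwdriver"):
        print(n,k,[(np.round(d["extent"]).tolist(),round(d["conf"],2)) for d in env.search_frame(k,c)][:3])
pickle.dump(cs,open("c0.pkl","wb"))
o=env.get_obs();print(o)
E
```

```text
pics
scene [ 0.84585016 -0.70325251  1.01524448] 417.76838090308246
scene hood [([312.0, 138.0, 97.0, 83.0], 0.97)]
scene dimmer_top [([348.0, 166.0, 13.0, 7.0], 0.61), ([170.0, 253.0, 51.0, 64.0], 0.27)]
scene tray [([286.0, 207.0, 83.0, 67.0], 0.85), ([231.0, 329.0, 26.0, 29.0], 0.54), ([168.0, 256.0, 50.0, 61.0], 0.5)]
scene tray_grip [([287.0, 205.0, 81.0, 70.0], 0.88)]
scene eye_a [([234.0, 328.0, 23.0, 28.0], 0.98), ([304.0, 222.0, 20.0, 17.0], 0.8)]
scene jar_orange [([312.0, 336.0, 20.0, 33.0], 0.76)]
scene jar_blue []
scene pyramid [([398.0, 151.0, 16.0, 18.0], 0.57)]
scene screwdriver [([169.0, 262.0, 49.0, 55.0], 0.7), ([232.0, 330.0, 25.0, 26.0], 0.51)]
top [0.31549091 0.0017762  1.23305987] 370.4159831535278
top hood [([219.0, 140.0, 73.0, 81.0], 0.68)]
top dimmer_top []
top tray [([302.0, 153.0, 65.0, 62.0], 0.59)]
top tray_grip [([303.0, 153.0, 65.0, 58.0], 0.84)]
top eye_a [([433.0, 180.0, 20.0, 22.0], 0.85), ([316.0, 187.0, 23.0, 20.0], 0.71), ([200.0, 149.0, 19.0, 20.0], 0.5)]
top jar_orange [([412.0, 129.0, 24.0, 21.0], 0.77)]
top jar_blue [([192.0, 205.0, 19.0, 21
[... 175 characters left out ...]
], 0.22)]
{'t': 1.0, 'q': array([ 1.06823398,  0.62837037,  0.03852579,  1.5173756 , -0.0270121 ,
        0.99629074, -0.02000713]), 'qvel': array([ 0.00070473,  0.00034607, -0.00144213,  0.00010382, -0.00103316,
        0.00216521,  0.00019931]), 'effort': array([ 9.68292539e-06, -5.49609411e+01,  1.14257947e+00, -1.86947483e+01,
       -5.24503004e-02,  1.56702963e-02,  1.62338000e-05]), 'tcp_pos': array([ 0.27498605, -0.58900697,  0.20550593]), 'tcp_rot': array([ 3.14151847e+00, -3.45430489e-05,  4.36703319e-01]), 'contact_force': array([ 0.25516431, -0.03715568, -0.25105224]), 'wrist_torque': array([ 0.00360821, -0.01919526,  0.04610901]), 'grip_force': 0.0, 'opening': 1.000945316477319}
```

Run:
```python
import cv2,numpy as np
t=cv2.imread("pics/top.png");s=cv2.imread("pics/scene.png")
cv2.imwrite("pics/tc.png",cv2.resize(t[115:275,180:480],(800,427),interpolation=cv2.INTER_CUBIC))
cv2.imwrite("pics/sc.png",cv2.resize(s[125:375,150:430],(672,600),interpolation=cv2.INTER_CUBIC))
```

```text
(no output)
```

View pics/tc.png

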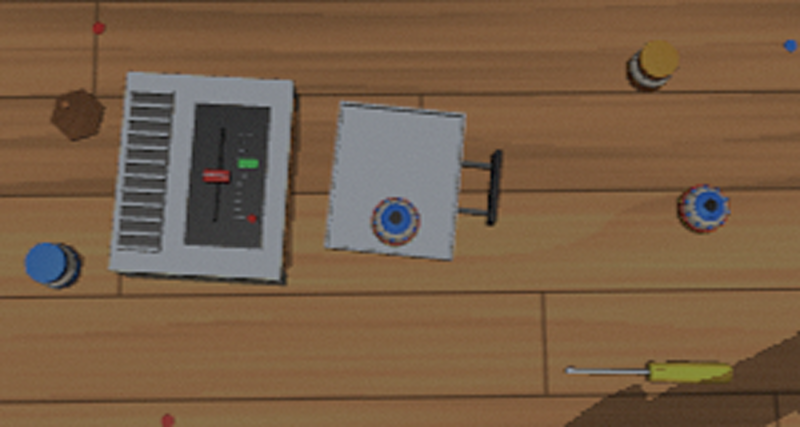

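View pics/sc.png

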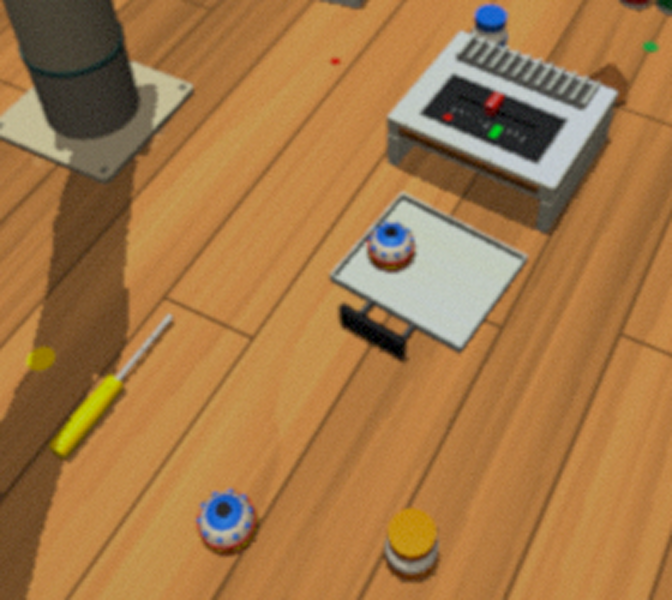

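Run:
```python
from h import *
import pickle
c=pickle.load(open("c0.pkl","rb"))
T,S=c["top"],c["scene"]
def tp(x,y): return (180+(x+.5)/2.6667-.5,115+(y+.5)/2.6667-.5)
def sp(x,y): return (150+(x+.5)/2.4-.5,125+(y+.5)/2.4-.5)
for n,p,z in [("hoodA",(127,72),.09),("B",(294,82),.09),("C",(285,283),.09),("D",(110,270),.09),("dim",(216,175),.112),("green",(248,163),.09),("reddot",(252,218),.09),
 ("trA",(341,102),.014),("trB",(466,115),.014),("trC",(453,260),.014),("trD",(326,248),.014),("bar",(496,188),.042),("eyeA",(395,220),.02),("eyeB",(703,208),.02),("orange",(655,60),.062),("driver0",(568,370),.01),("driver1",(732,372),.02),("blue",(48,265),.062),("pyr",(77,115),.03)]:
    print(n,np.round(ray(T,*tp(*p),z),4))
for n,a,b in [("dim",(216,173),(494,100)),("eyeBpupil",(711,206),(224,510)),("eyeApupil",(397,218),(391,232)),("green",(248,163),(496,131)),("bar",(496,188),(373,328))]:
    print("tri",n,np.round(tri([(T,*tp(*a)),(S,*sp(*b))]),4))
```

```text
hoodA [0.6622 0.2888 0.09  ]
B [0.6482 0.0898 0.09  ]
C [0.4083 0.0998 0.09  ]
D [0.4255 0.302  0.09  ]
dim [0.5319 0.1777 0.112 ]
green [0.5502 0.1438 0.09  ]
reddot [0.4846 0.1385 0.09  ]
trA [0.6436 0.036  0.014 ]
trB [ 0.6253 -0.1224  0.014 ]
trC [ 0.4407 -0.1017  0.014 ]
trD [0.4573 0.0556 0.014 ]
bar [ 0.5259 -0.1541  0.042 ]
eyeA [ 0.4907 -0.0303  0.02  ]
eyeB [ 0.5019 -0.415   0.02  ]
orange [ 0.6806 -0.3524  0.062 ]
driver0 [ 0.3043 -0.2401  0.01  ]
driver1 [ 0.2996 -0.4381  0.02  ]
blue [0.4349 0.3828 0.062 ]
pyr [0.6255 0.3645 0.03  ]
tri dim [0.5336 0.1774 0.1104]
tri eyeBpupil [ 0.5024 -0.4175  0.0394]
tri eyeApupil [ 0.4903 -0.0315  0.0459]
tri green [0.5506 0.1441 0.0912]
tri bar [ 0.5299 -0.1547  0.0288]
```

>>> servo_tool(rows=[{"tx":0.26,"ty":0.8,"tz":0.2,"wz":0.2,"hand":0.5},{"tx":0.26,"ty":0.8,"tz":0.2,"wz":0.2,"hand":0.5},{"tx":0.26,"ty":0.8,"tz":0.2,"wz":0.2,"hand":0.5},{"tx":0.26,"ty":0.8,"tz":0.2,"wz":0.2,"hand":0.5},{"tx":0.26,"ty":0.8,"tz":0.2,"wz":0.2,"hand":0.5},{"tx":0.26,"ty":0.8,"tz":0.2,"wz":0.2,"hand":0.5},{"tx":0.26,"ty":0.8,"tz":0.2,"wz":0.2,"hand":0.5},{"tx":0.26,"ty":0.8,"tz":0.2,"wz":0.2,"hand":0.5},{"tx":0.26,"ty":0.8,"tz":0.2,"wz":0.2,"hand":0.5}])

```text
invalid input at $.rows[0]: expected keys tx, ty, tz, wx, wy, wz, hand
```

>>> servo_tool(rows=[{"tx":0.25,"ty":0.6,"tz":0.0,"wz":0.137,"hand":0.5},{"tx":0.25,"ty":0.6,"tz":0.0,"wz":0.137,"hand":0.5},{"tx":0.25,"ty":0.6,"tz":0.0,"wz":0.137,"hand":0.5},{"tx":0.25,"ty":0.6,"tz":0.0,"wz":0.137,"hand":0.5},{"tx":0.25,"ty":0.6,"tz":0.0,"wz":0.137,"hand":0.5},{"tx":0.25,"ty":0.6,"tz":0.0,"wz":0.137,"hand":0.5},{"tx":0.25,"ty":0.6,"tz":0.0,"wz":0.137,"hand":0.5},{"tx":0.25,"ty":0.6,"tz":0.0,"wz":0.137,"hand":0.5},{"tx":0.25,"ty":0.6,"tz":0.0,"wz":0.137,"hand":0.5}])

```text
invalid input at $.rows[0]: expected keys tx, ty, tz, wx, wy, wz, hand
```

Run:
```python
from h import *
import pickle
c=env.camera("wrist");save(c,"w1.png");pickle.dump(c,open("w1.pkl","wb"))
K,R,t=P(c);print(-R.T@t,K[0,0],R)
o=env.get_obs();print(o["t"],o["tcp_pos"],np.degrees(o["tcp_rot"]),o["opening"],o["q"])
for p in [(.4846,.179,.112),(.5325,.1777,.112),(.536,.195,.09)]: print(proj(c,p))
```

```text
[ 0.34382802 -0.55697858  0.38475077] 296.9093229095036 [[ 4.23528144e-01 -9.05882933e-01  1.47735163e-04]
 [-8.75599387e-01 -4.09327829e-01  2.56469182e-01]
 [-2.32270583e-01 -1.08751274e-01 -9.66552397e-01]]
1.05 [ 0.27497974 -0.58899466  0.20549356] [ 1.79997100e+02 -3.52835857e-03  2.50207334e+01] 1.0018418739154675 [ 1.0682513   0.6283749   0.03852336  1.51740487 -0.02704392  0.99627992
 -0.01998297]
[-881.62585322 -772.88135288]
[-929.86755114 -937.14771924]
[-810.82083446 -833.47103139]
```

View pics/w1.png

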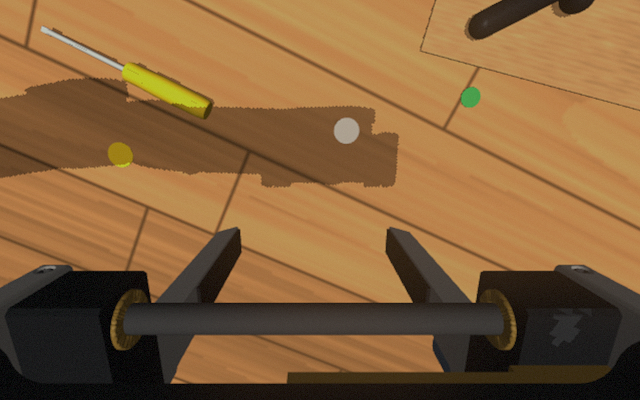

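>>> servo_tool(rows=[{"tx":0.26,"ty":0.8,"tz":0.2,"wx":0,"wy":0,"wz":0.2,"hand":0.5},{"tx":0.26,"ty":0.8,"tz":0.2,"wx":0,"wy":0,"wz":0.2,"hand":0.5},{"tx":0.26,"ty":0.8,"tz":0.2,"wx":0,"wy":0,"wz":0.2,"hand":0.5},{"tx":0.26,"ty":0.8,"tz":0.2,"wx":0,"wy":0,"wz":0.2,"hand":0.5},{"tx":0.26,"ty":0.8,"tz":0.2,"wx":0,"wy":0,"wz":0.2,"hand":0.5},{"tx":0.26,"ty":0.8,"tz":0.2,"wx":0,"wy":0,"wz":0.2,"hand":0.5},{"tx":0.26,"ty":0.8,"tz":0.2,"wx":0,"wy":0,"wz":0.2,"hand":0.5},{"tx":0.26,"ty":0.8,"tz":0.2,"wx":0,"wy":0,"wz":0.2,"hand":0.5},{"tx":0.26,"ty":0.8,"tz":0.2,"wx":0,"wy":0,"wz":0.2,"hand":0.5}])

```text
t: 1.95
tcp_pos: [0.4061, -0.1855, 0.3067]
tcp_rot: [3.14, -0.001, 1.069]
contact_force: [-0.3, -0.5, 0.9]
opening: 0.502
grip_force: 0.0
```

>>> servo_tool(rows=[{"tx":0.25,"ty":0.64,"tz":0,"wx":0,"wy":0,"wz":0.137,"hand":0.5},{"tx":0.25,"ty":0.64,"tz":0,"wx":0,"wy":0,"wz":0.137,"hand":0.5},{"tx":0.25,"ty":0.64,"tz":0,"wx":0,"wy":0,"wz":0.137,"hand":0.5},{"tx":0.25,"ty":0.64,"tz":0,"wx":0,"wy":0,"wz":0.137,"hand":0.5},{"tx":0.25,"ty":0.64,"tz":0,"wx":0,"wy":0,"wz":0.137,"hand":0.5},{"tx":0.25,"ty":0.64,"tz":0,"wx":0,"wy":0,"wz":0.137,"hand":0.5},{"tx":0.25,"ty":0.64,"tz":0,"wx":0,"wy":0,"wz":0.137,"hand":0.5},{"tx":0.25,"ty":0.64,"tz":0,"wx":0,"wy":0,"wz":0.137,"hand":0.5},{"tx":0.25,"ty":0.64,"tz":0,"wx":0,"wy":0,"wz":0.137,"hand":0.5}])

```text
t: 2.85
tcp_pos: [0.5298, 0.1318, 0.3051]
tcp_rot: [-3.141, 0.0, 1.498]
contact_force: [-0.1, -0.9, 0.9]
opening: 0.501
grip_force: 0.0
```

Run:
```python
from h import *
import pickle
c=env.camera("wrist");save(c,"w2.png");pickle.dump(c,open("w2.pkl","wb"))
o=env.get_obs();print(o["t"],o["tcp_pos"],np.degrees(o["tcp_rot"]),o["opening"],o["q"])
for p in [(.4846,.179,.112),(.5325,.1777,.112),(.536,.195,.09)]: print(proj(c,p))
```

```text
2.9 [0.52974271 0.13020151 0.30521927] [-1.79966885e+02  6.29808167e-02  8.56706209e+01] 0.50195003826281 [ 0.01602121  0.40384459 -0.44981663  1.6618252   0.19170344  1.12072898
 -0.56179481]
[272.79821177 147.25166094]
[311.42610921 145.47379503]
[313.22111989 130.40163296]
```

View pics/w2.png

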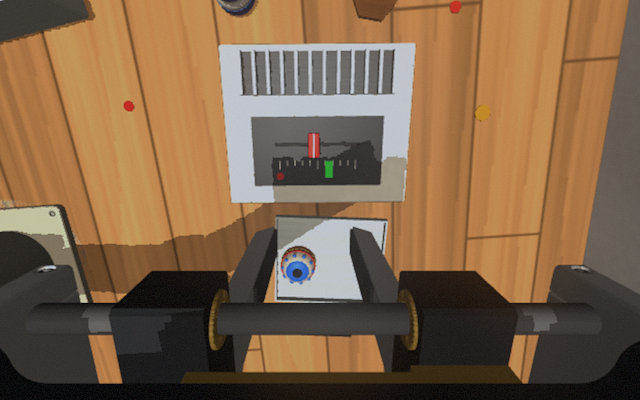

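```bash
cat >> h.py <<'E'
from scipy.optimize import least_squares
def fit(obs,x0):
    # obs: (cam,u,v,local point) ; planar pose
    def f(x):
        r=[]
        for c,u,v,p in obs:
            co,si=np.cos(x[2]),np.sin(x[2])
            q=proj(c,(x[0]+co*p[0]-si*p[1],x[1]+si*p[0]+co*p[1],p[2])); r+=[q[0]-u,q[1]-v]
        return np.array(r)
    s=least_squares(f,x0,loss="soft_l1"); return s.x,f(s.x)
E
python3 - <<'E'
from h import *
import pickle
cs=pickle.load(open("c0.pkl","rb"));T,S=cs["top"],cs["scene"];W=pickle.load(open("w2.pkl","rb"))
def tp(x,y): return (180+(x+.5)/2.6667-.5,115+(y+.5)/2.6667-.5)
A,B,C,D=(.1,-.12,.09),(-.1,-.12,.09),(-.1,.12,.09),(.1,.12,.09)
# rear right(+x world), etc
g=(None)
tops=[(T,*tp(*p),q) for p,q in [((127,72),A),((294,82),B),((285,283),C),((110,270),D)]]
ws=[(W,415,43,A),(W,406,202,B),(W,231,202,C),(W,219,44,D)]
x0=[.536,.195,1.49]
for o in(tops,ws,tops+ws):
    x,r=fit(o,x0);print(x.round(4),np.degrees(x[2]),np.abs(r).max().round(2))
co,si=np.cos(x[2]),np.sin(x[2])
Rz=np.array([[co,-si],[si,co]])
for u,v,z in((314,133.5,.112),(329,169,.09),(280,176,.09)):
    p=ray(W,u,v,z);print(p.round(4),((p[:2]-x[:2])@Rz).round(4))
# dimmer red blob refine
I=W["pixels"].astype(int);m=(I[...,0]>150)&(I[...,1]<70)&(I[...,2]<70);m[:125]=0;m[165:]=0;m[:,:290]=0;m[:,345:]=0
ys,xs=np.nonzero(m);print(xs.min(),xs.max(),ys.min(),ys.max(),xs.mean(),ys.mean())
for y in range(ys.min(),ys.max()+1): print(y,xs[ys==y].min(),xs[ys==y].max(),end=';')
for v in (-.05,0,.05): print(proj(W,(*(x[:2]+Rz@[-.02,v]),.112)))
E
```

```text
[0.5359 0.1951 1.5109] 86.56794922737777 1.11
[0.5424 0.1971 1.5046] 86.20507025351121 2.54
[0.5412 0.1969 1.5075] 86.37556453590241 2.2
[0.5367 0.1919 0.112 ] [-0.0053  0.0041]
[0.5534 0.1433 0.09  ] [-0.0527 -0.0156]
[0.4871 0.1386 0.09  ] [-0.0616  0.0503]
308 318 134 157 314.36538461538464 146.4903846153846
134 308 318;135 308 318;136 309 318;137 309 318;138 309 318;139 309 318;140 309 318;141 309 318;142 309 318;143 309 318;144 309 318;145 309 318;146 309 318;147 309 318;148 309 318;149 309 318;150 309 318;151 309 318;152 309 318;153 309 318;154 309 318;155 309 318;156 309 318;157 310 310;[357.86594084 145.28415804]
[317.45075123 145.66290967]
[277.05899166 146.04144173]
```

>>> servo_tool(rows=[{"tx":0.01,"ty":0.092,"tz":-0.1,"wx":0,"wy":0,"wz":0.004,"hand":0.5},{"tx":0.01,"ty":0.092,"tz":-0.2,"wx":0,"wy":0,"wz":0.004,"hand":0.5},{"tx":0.01,"ty":0.092,"tz":-0.3,"wx":0,"wy":0,"wz":0.004,"hand":0.5},{"tx":0.01,"ty":0.092,"tz":-0.36,"wx":0,"wy":0,"wz":0.004,"hand":0.5},{"tx":0.01,"ty":0.092,"tz":-0.36,"wx":0,"wy":0,"wz":0.004,"hand":0.5},{"tx":0.01,"ty":0.092,"tz":-0.36,"wx":0,"wy":0,"wz":0.004,"hand":0.5}])

```text
t: 3.5
tcp_pos: [0.5353, 0.1756, 0.1262]
tcp_rot: [-3.141, 0.001, 1.506]
contact_force: [0.8, -0.2, 1.2]
opening: 0.5
grip_force: 0.0
```

Run:
```python
from h import *
import pickle
c=env.camera("wrist");save(c,"w3.png");pickle.dump(c,open("w3.pkl","wb"))
o=env.get_obs();print(o["t"],o["tcp_pos"],np.degrees(o["tcp_rot"]),o["opening"])
print(proj(c,(.5345,.177,.112)), proj(c,o["tcp_pos"]))
```

```text
3.55 [0.53652086 0.17644409 0.12750721] [ 1.79841142e+02 -4.66641298e-02  8.62984798e+01] 0.49835712087845
[309.7784711  231.24573059] [312.73285605 240.52330878]
```

View pics/w3.png

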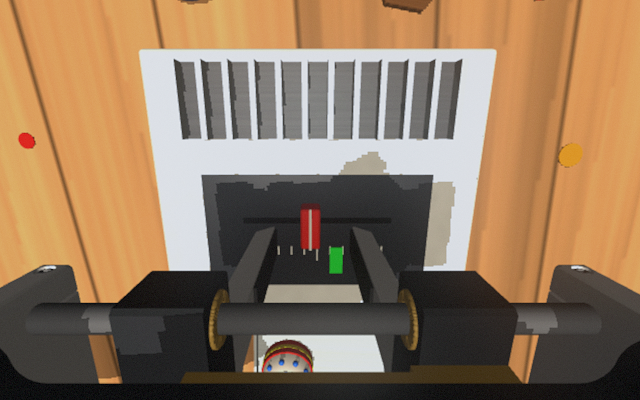

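>>> servo_tool(rows=[{"tx":0.0,"ty":0.006,"tz":-0.057,"wx":0,"wy":0,"wz":0,"hand":0.5},{"tx":0.0,"ty":0.006,"tz":-0.057,"wx":0,"wy":0,"wz":0,"hand":0.5},{"tx":0.0,"ty":0.006,"tz":-0.057,"wx":0,"wy":0,"wz":0,"hand":0.1},{"tx":0.0,"ty":0.006,"tz":-0.057,"wx":0,"wy":0,"wz":0,"hand":0.1},{"tx":0.0,"ty":0.006,"tz":-0.057,"wx":0,"wy":0,"wz":0,"hand":0.1},{"tx":0.0,"ty":0.006,"tz":-0.057,"wx":0,"wy":0,"wz":0,"hand":0.1},{"tx":0.0,"ty":0.006,"tz":-0.057,"wx":0,"wy":0,"wz":0,"hand":0.1}], squeeze=5)

```text
t: 4.25
tcp_pos: [0.5351, 0.1801, 0.0976]
tcp_rot: [3.141, -0.0, 1.508]
contact_force: [-1.2, -0.5, 4.5]
opening: 0.148
grip_force: 5.0
```

>>> servo_tool(rows=[{"tx":-0.03,"ty":0.002,"tz":0.003,"wx":0,"wy":0,"wz":0,"hand":0.1},{"tx":-0.06,"ty":0.004,"tz":0.003,"wx":0,"wy":0,"wz":0,"hand":0.1},{"tx":-0.088,"ty":0.0056,"tz":0.003,"wx":0,"wy":0,"wz":0,"hand":0.1},{"tx":-0.088,"ty":0.0056,"tz":0.003,"wx":0,"wy":0,"wz":0,"hand":0.1}])

```text
t: 4.65
tcp_pos: [0.4894, 0.1829, 0.0983]
tcp_rot: [-3.14, 0.001, 1.509]
contact_force: [-0.1, -0.1, -3.3]
opening: 0.15
grip_force: 5.0
```

>>> servo_tool(rows=[{"tx":-0.004,"ty":0,"tz":0,"wx":0,"wy":0,"wz":0,"hand":0.1},{"tx":-0.004,"ty":0,"tz":0,"wx":0,"wy":0,"wz":0,"hand":0.1}])

```text
t: 4.85
tcp_pos: [0.4893, 0.1829, 0.0983]
tcp_rot: [-3.141, -0.0, 1.508]
contact_force: [-0.2, 0.9, -3.5]
opening: 0.145
grip_force: 5.0
```

>>> servo_tool(rows=[{"tx":-0.004,"ty":0,"tz":0,"wx":0,"wy":0,"wz":0,"hand":0.1},{"tx":-0.004,"ty":0,"tz":0,"wx":0,"wy":0,"wz":0,"hand":0.1}])

```text
t: 5.05
tcp_pos: [0.4886, 0.1829, 0.0984]
tcp_rot: [3.139, -0.001, 1.508]
contact_force: [3.8, 0.3, -7.1]
opening: 0.145
grip_force: 5.0
```

>>> servo_tool(rows=[{"tx":-0.004,"ty":0,"tz":0,"wx":0,"wy":0,"wz":0,"hand":0.1},{"tx":-0.004,"ty":0,"tz":0,"wx":0,"wy":0,"wz":0,"hand":0.1}])

```text
t: 5.25
tcp_pos: [0.4885, 0.1829, 0.099]
tcp_rot: [3.136, -0.002, 1.507]
contact_force: [7.9, -0.7, -7.7]
opening: 0.15
grip_force: 5.0
```

>>> servo_tool(rows=[{"tx":0,"ty":0,"tz":0,"wx":0,"wy":0,"wz":0,"hand":0.5},{"tx":0,"ty":0,"tz":0,"wx":0,"wy":0,"wz":0,"hand":0.5},{"tx":0,"ty":0,"tz":0,"wx":0,"wy":0,"wz":0,"hand":0.5},{"tx":0,"ty":0,"tz":0.1,"wx":0,"wy":0,"wz":0,"hand":0.5},{"tx":0,"ty":0,"tz":0.2,"wx":0,"wy":0,"wz":0,"hand":0.5},{"tx":0,"ty":-0.1,"tz":0.3,"wx":0,"wy":0,"wz":-0.04,"hand":0.5},{"tx":0,"ty":-0.2,"tz":0.3,"wx":0,"wy":0,"wz":-0.08,"hand":0.5},{"tx":0,"ty":-0.3,"tz":0.3,"wx":0,"wy":0,"wz":-0.12,"hand":0.5}])

```text
t: 6.05
tcp_pos: [0.4856, 0.0483, 0.2498]
tcp_rot: [3.138, -0.002, 1.128]
contact_force: [1.1, 0.2, -0.7]
opening: 0.499
grip_force: 0.0
```

Run:
```python
from h import *
import pickle
c=env.camera("wrist");save(c,"w4.png");pickle.dump(c,open("w4.pkl","wb"))
o=env.get_obs();print(o["t"],o["tcp_pos"],np.degrees(o["tcp_rot"]),o["opening"])
c2=env.camera("top");pickle.dump(c2,open("t4.pkl","wb"))
for n,k in(("w",c),("t",c2)):
    I=k["pixels"].astype(int);m=((I[...,0]>120)&(I[...,1]<70)&(I[...,2]<70)).astype(np.uint8)
    nn,l,s,ce=cv2.connectedComponentsWithStats(m)
    for i in range(1,nn):
        if s[i,4]>15: print(n,s[i],ce[i].round(1),ray(k,*ce[i],.112).round(4))
print(proj(c,(.489,.180,.112)))
```

```text
6.1 [0.48469577 0.03705166 0.24883632] [179.78025925   0.35769436  63.65755054] 0.49599061720345716
w [254  57  17  31 132] [261.8  70.5] [0.4944 0.1818 0.112 ]
w [247  60  17  31 138] [253.8  74.1] [0.4855 0.1822 0.112 ]
w [ 92 111  11  12  98] [ 96.8 116.3] [0.321  0.2155 0.112 ]
w [273 111   9   9  65] [277.4 114.9] [0.489  0.1375 0.112 ]
w [320 205  20  15  29] [328.1 211. ] [0.4933 0.0215 0.112 ]
w [341 205  16   9  22] [349.4 208.5] [0.5158 0.0139 0.112 ]
t [ 72 255   9  17 104] [ 76.2 262.7] [0.2895 0.7185 0.112 ]
t [ 58 292  16  14 100] [ 63.2 297.5] [0.19   0.7471 0.112 ]
t [176 335  12  13 111] [181.2 341. ] [0.0641 0.3993 0.112 ]
[257.91367878  74.71911283]
```

>>> servo_tool(rows=[{"tx":-0.06,"ty":-0.898,"tz":-0.1,"wx":0,"wy":0,"wz":-0.388,"hand":0.9},{"tx":-0.06,"ty":-0.898,"tz":-0.1,"wx":0,"wy":0,"wz":-0.388,"hand":0.9},{"tx":-0.06,"ty":-0.898,"tz":-0.1,"wx":0,"wy":0,"wz":-0.388,"hand":0.9},{"tx":-0.06,"ty":-0.898,"tz":-0.1,"wx":0,"wy":0,"wz":-0.388,"hand":0.9},{"tx":-0.06,"ty":-0.898,"tz":-0.1,"wx":0,"wy":0,"wz":-0.388,"hand":0.9},{"tx":-0.06,"ty":-0.898,"tz":-0.1,"wx":0,"wy":0,"wz":-0.388,"hand":0.9},{"tx":-0.06,"ty":-0.898,"tz":-0.1,"wx":0,"wy":0,"wz":-0.388,"hand":0.9},{"tx":-0.06,"ty":-0.898,"tz":-0.1,"wx":0,"wy":0,"wz":-0.388,"hand":0.9},{"tx":-0.06,"ty":-0.898,"tz":-0.1,"wx":0,"wy":0,"wz":-0.388,"hand":0.9},{"tx":-0.06,"ty":-0.898,"tz":-0.1,"wx":0,"wy":0,"wz":-0.388,"hand":0.9}])

```text
t: 7.15
tcp_pos: [0.4517, -0.4071, 0.1963]
tcp_rot: [3.138, 0.003, -0.096]
contact_force: [-1.5, -0.4, 0.1]
opening: 0.898
grip_force: 0.0
```

>>> servo_tool(rows=[{"tx":0,"ty":0,"tz":0,"wx":0,"wy":0,"wz":0,"hand":0.9},{"tx":0,"ty":0,"tz":0,"wx":0,"wy":0,"wz":0,"hand":0.9},{"tx":0,"ty":0,"tz":0,"wx":0,"wy":0,"wz":0,"hand":0.9}])

```text
t: 7.45
tcp_pos: [0.456, -0.3978, 0.1978]
tcp_rot: [-3.14, -0.0, -0.085]
contact_force: [0.3, 0.5, -0.5]
opening: 0.906
grip_force: 0.0
```

Run:
```python
from h import *
import pickle
c=env.camera("wrist");save(c,"w5.png")
o=env.get_obs();print(o["t"],o["tcp_pos"],np.degrees(o["tcp_rot"]),o["opening"])
T=env.camera("top");S=env.camera("scene")
pickle.dump((c,T,S),open("s5.pkl","wb"))
for n,k in(("w",c),("t",T),("s",S)):
    for d in env.regions_of("eye_b",k)[:3]:
        r=d["region"];ys,xs=np.nonzero(r);print(n,d["extent"],d["conf"],xs.mean(),ys.mean(),ray(k,xs.mean(),ys.mean(),.02).round(4))
print(proj(c,(.503,-.416,0.02)))
```

```text
7.5 [ 0.45596751 -0.39811618  0.19790572] [-1.79942953e+02 -2.76695903e-02 -4.85599321e+00] 0.9004491967089295
w [299.4, 119.7, 56.7, 50.4] 0.81 327.01909307875894 143.12983293556087 [ 0.5053 -0.4177  0.02  ]
w [0.0, 155.5, 47.0, 50.6] 0.6 21.98837749883775 180.33658763365875 [ 0.4919 -0.0422  0.02  ]
w [0.0, 47.7, 121.9, 163.7] 0.5 53.64180808157674 129.53778251274636 [ 0.5478 -0.0995  0.02  ]
t [316.8, 187.5, 22.0, 21.0] 0.68 328.03333333333336 197.67037037037036 [ 0.4891 -0.031   0.02  ]
t [432.4, 183.4, 10.7, 18.4] 0.6 438.4867256637168 192.84070796460176 [ 0.5016 -0.3989  0.02  ]
t [257.4, 194.2, 6.8, 5.2] 0.33 259.9047619047619 195.04761904761904 [0.5001 0.1941 0.02  ]
s [232.7, 327.8, 23.2, 31.1] 0.88 244.48923679060664 342.68101761252444 [ 0.5075 -0.421   0.02  ]
[325.69102719 145.25209685]
```

View pics/w5.png

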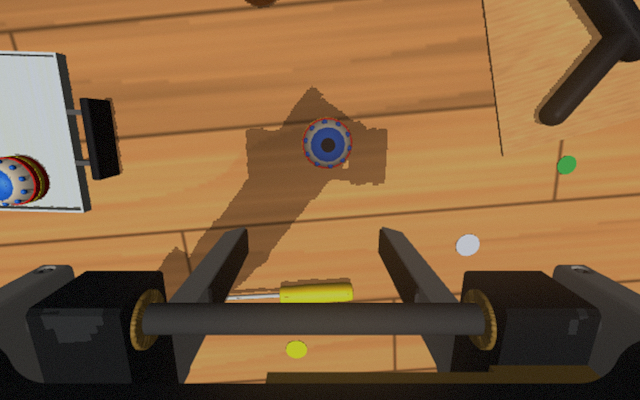

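>>> servo_tool(rows=[{"tx":0.096,"ty":-0.038,"tz":-0.08,"wx":0,"wy":0,"wz":0,"hand":0.95},{"tx":0.096,"ty":-0.038,"tz":-0.16,"wx":0,"wy":0,"wz":0,"hand":0.95},{"tx":0.096,"ty":-0.038,"tz":-0.22,"wx":0,"wy":0,"wz":0,"hand":0.95},{"tx":0.096,"ty":-0.038,"tz":-0.28,"wx":0,"wy":0,"wz":0,"hand":0.95},{"tx":0.096,"ty":-0.038,"tz":-0.34,"wx":0,"wy":0,"wz":0,"hand":0.95},{"tx":0.096,"ty":-0.038,"tz":-0.386,"wx":0,"wy":0,"wz":0,"hand":0.95},{"tx":0.096,"ty":-0.038,"tz":-0.386,"wx":0,"wy":0,"wz":0,"hand":0.95}])

```text
t: 8.45
tcp_pos: [0.5024, -0.4185, 0.0023]
tcp_rot: [-3.14, 0.002, -0.088]
contact_force: [1.1, -0.2, 1.1]
opening: 0.949
grip_force: 0.0
```

>>> servo_tool(rows=[{"tx":0,"ty":0,"tz":0,"wx":0,"wy":0,"wz":0,"hand":0.5},{"tx":0,"ty":0,"tz":0,"wx":0,"wy":0,"wz":0,"hand":0.5},{"tx":0,"ty":0,"tz":0,"wx":0,"wy":0,"wz":0,"hand":0.5},{"tx":0,"ty":0,"tz":0,"wx":0,"wy":0,"wz":0,"hand":0.5},{"tx":0,"ty":0,"tz":0,"wx":0,"wy":0,"wz":0,"hand":0.5}], squeeze=15)

```text
t: 8.95
tcp_pos: [0.5033, -0.4192, 0.0052]
tcp_rot: [3.141, -0.001, -0.088]
contact_force: [-0.7, 1.1, 1.8]
opening: 0.633
grip_force: 15.0
```

>>> servo_tool(rows=[{"tx":0,"ty":0,"tz":0.01,"wx":0,"wy":0,"wz":0,"hand":0.5},{"tx":0,"ty":0,"tz":0.05,"wx":0,"wy":0,"wz":0,"hand":0.5},{"tx":0,"ty":0,"tz":0.11,"wx":0,"wy":0,"wz":0,"hand":0.5},{"tx":0,"ty":0,"tz":0.17,"wx":0,"wy":0,"wz":0,"hand":0.5},{"tx":0,"ty":0,"tz":0.2,"wx":0,"wy":0,"wz":0,"hand":0.5},{"tx":0,"ty":0,"tz":0.2,"wx":0,"wy":0,"wz":0,"hand":0.5}])

```text
t: 9.55
tcp_pos: [0.5043, -0.4203, 0.107]
tcp_rot: [3.139, -0.004, -0.088]
contact_force: [0.3, 0.1, -1.0]
opening: 0.635
grip_force: 15.0
```

Run:
```python
from h import *
import pickle
cs=pickle.load(open("c0.pkl","rb"));T,S=cs["top"],cs["scene"];W=pickle.load(open("w2.pkl","rb"));w5=pickle.load(open("s5.pkl","rb"))[0]
def tp(x,y): return (180+(x+.5)/2.6667-.5,115+(y+.5)/2.6667-.5)
def sp(x,y): return (150+(x+.5)/2.4-.5,125+(y+.5)/2.4-.5)
A,B,C,D=(.08,-.094,.014),(-.08,-.094,.014),(-.08,.094,.014),(.08,.094,.014)
tops=[(T,*tp(*p),q) for p,q in [((341,102),A),((466,115),B),((453,260),C),((326,248),D)]]
ss=[(S,*sp(*p),q) for p,q in [((526,258),A),((461,349),B),((332,277),C),((404,195),D)]]
ws=[(W,387,219,A),(W,277,216,D),(w5,65,53,B),(w5,89,211,C)]
x0=[.542,-.033,1.46]
for o in(tops,ss,ws,tops+ss+ws):
    x,r=fit(o,x0);print(x.round(4),np.degrees(x[2]),np.abs(r).round(1))
co,si=np.cos(x[2]),np.sin(x[2]);Rz=np.array([[co,-si],[si,co]])
print("eyeA local",Rz.T@(np.array([.490,-.031])-x[:2]))
for l in((0,-.045),(-.123,0),(0,0)): print(l,(x[:2]+Rz@l).round(4))
o=env.get_obs();print(o["t"],o["tcp_pos"],o["grip_force"],o["opening"],o["contact_force"])
```

```text
[ 0.5418 -0.0331  1.4618] 83.75248091472442 [0.  0.1 0.1 0.4 0.2 0.3 0.3 0.1]
[ 0.5479 -0.0351  1.4555] 83.39307975698613 [1.2 0.  0.2 0.6 0.7 0.2 0.4 0.6]
[ 0.5464 -0.04    1.4379] 82.38469747983055 [1.2 7.5 0.7 4.1 1.  0.3 0.7 1.9]
[ 0.5457 -0.0352  1.4526] 83.22528474060823 [0.8 1.4 0.9 1.3 0.5 0.7 0.1 1.4 0.5 0.2 0.6 0.3 1.4 0.6 1.  0.9 0.2 4.
 2.2 2.1 6.4 0.5 3.3 1.9]
eyeA local [-0.00242025  0.05584452]
(0, -0.045) [ 0.5904 -0.0405]
(-0.123, 0) [ 0.5312 -0.1573]
(0, 0) [ 0.5457 -0.0352]
9.55 [ 0.50432614 -0.42034445  0.10703318] 14.99996468424797 0.6349098361906489 [ 0.34123968  0.05325517 -0.98281438]
```

>>> servo_tool(rows=[{"tx":0.015,"ty":0.06,"tz":0,"wx":0,"wy":0,"wz":0,"hand":0.5},{"tx":0.035,"ty":0.15,"tz":0,"wx":0,"wy":0,"wz":0,"hand":0.5},{"tx":0.058,"ty":0.25,"tz":0,"wx":0,"wy":0,"wz":0,"hand":0.5},{"tx":0.08,"ty":0.35,"tz":0,"wx":0,"wy":0,"wz":0,"hand":0.5},{"tx":0.103,"ty":0.45,"tz":0,"wx":0,"wy":0,"wz":-0.005,"hand":0.5},{"tx":0.126,"ty":0.55,"tz":0,"wx":0,"wy":0,"wz":-0.009,"hand":0.5},{"tx":0.148,"ty":0.65,"tz":0,"wx":0,"wy":0,"wz":-0.009,"hand":0.5},{"tx":0.164,"ty":0.72,"tz":0,"wx":0,"wy":0,"wz":-0.009,"hand":0.5},{"tx":0.172,"ty":0.754,"tz":0,"wx":0,"wy":0,"wz":-0.009,"hand":0.5},{"tx":0.172,"ty":0.754,"tz":0,"wx":0,"wy":0,"wz":-0.009,"hand":0.5}])

```text
t: 10.55
tcp_pos: [0.5885, -0.0375, 0.1029]
tcp_rot: [-3.14, 0.003, -0.11]
contact_force: [0.1, 0.2, 0.0]
opening: 0.636
grip_force: 15.0
```

>>> servo_tool(rows=[{"tx":0,"ty":0,"tz":-0.04,"wx":0,"wy":0,"wz":0,"hand":0.5},{"tx":0,"ty":0,"tz":-0.08,"wx":0,"wy":0,"wz":0,"hand":0.5},{"tx":0,"ty":0,"tz":-0.08,"wx":0,"wy":0,"wz":0,"hand":0.5},{"tx":0,"ty":0,"tz":-0.08,"wx":0,"wy":0,"wz":0,"hand":0.5}])

```text
t: 10.95
tcp_pos: [0.5881, -0.0441, 0.064]
tcp_rot: [3.14, 0.002, -0.118]
contact_force: [0.9, -0.4, -0.4]
opening: 0.636
grip_force: 15.0
```

Run:
```python
from h import *
import pickle
c=env.camera("wrist");S=env.camera("scene");pickle.dump((c,S),open("s6.pkl","wb"))
o=env.get_obs();print(o["t"],o["tcp_pos"],np.degrees(o["tcp_rot"]),o["opening"],o["grip_force"])
b=cv2.resize(S["pixels"][180:310,250:420],(680,520),interpolation=cv2.INTER_CUBIC)
cv2.imwrite("pics/s6.png",cv2.cvtColor(b,cv2.COLOR_RGB2BGR))
```

```text
11.05 [ 0.58935223 -0.043462    0.06521106] [ 1.79972254e+02 -5.66417478e-02 -6.73677009e+00] 0.6323570364910673 14.999905675649643
```

View pics/s6.png

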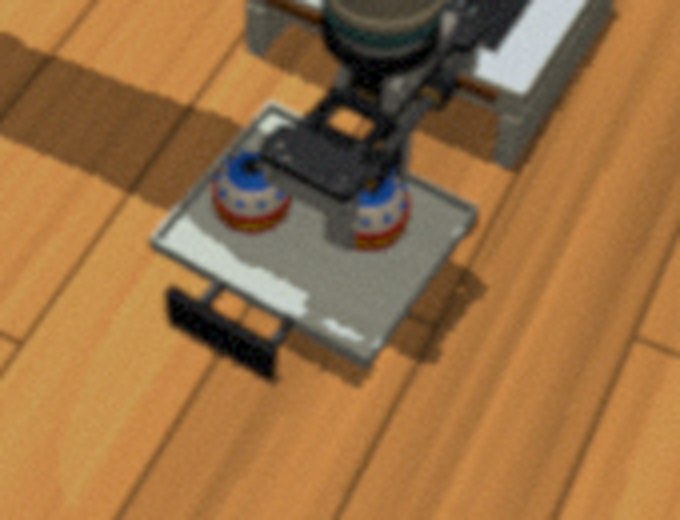

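>>> servo_tool(rows=[{"tx":0,"ty":0,"tz":-0.04,"wx":0,"wy":0,"wz":0,"hand":0.5},{"tx":0,"ty":0,"tz":-0.075,"wx":0,"wy":0,"wz":0,"hand":0.5},{"tx":0,"ty":0,"tz":-0.095,"wx":0,"wy":0,"wz":0,"hand":0.5},{"tx":0,"ty":0,"tz":-0.107,"wx":0,"wy":0,"wz":0,"hand":0.5},{"tx":0,"ty":0,"tz":-0.112,"wx":0,"wy":0,"wz":0,"hand":0.5},{"tx":0,"ty":0,"tz":-0.113,"wx":0,"wy":0,"wz":0,"hand":0.5},{"tx":0,"ty":0,"tz":-0.113,"wx":0,"wy":0,"wz":0,"hand":0.5},{"tx":0,"ty":0,"tz":-0.113,"wx":0,"wy":0,"wz":0,"hand":0.5}])

```text
t: 11.85
tcp_pos: [0.5895, -0.0422, 0.0087]
tcp_rot: [-3.142, -0.001, -0.116]
contact_force: [-0.1, 0.2, -0.7]
opening: 0.633
grip_force: 15.0
```

>>> servo_tool(rows=[{"tx":0,"ty":0,"tz":-0.003,"wx":0,"wy":0,"wz":0,"hand":0.5},{"tx":0,"ty":0,"tz":-0.003,"wx":0,"wy":0,"wz":0,"hand":0.5},{"tx":0,"ty":0,"tz":-0.003,"wx":0,"wy":0,"wz":0,"hand":0.5}])

```text
t: 12.15
tcp_pos: [0.5896, -0.0422, 0.008]
tcp_rot: [-3.141, -0.001, -0.116]
contact_force: [-2.4, -0.6, 8.7]
opening: 0.634
grip_force: 15.0
```

Contact with the tray floor; release gently and rise.

>>> servo_tool(rows=[{"tx":0,"ty":0,"tz":0,"wx":0,"wy":0,"wz":0,"hand":0.68},{"tx":0,"ty":0,"tz":0,"wx":0,"wy":0,"wz":0,"hand":0.75},{"tx":0,"ty":0,"tz":0,"wx":0,"wy":0,"wz":0,"hand":0.8},{"tx":0,"ty":0,"tz":0,"wx":0,"wy":0,"wz":0,"hand":0.8},{"tx":0,"ty":0,"tz":0.03,"wx":0,"wy":0,"wz":0,"hand":0.8},{"tx":0,"ty":0,"tz":0.08,"wx":0,"wy":0,"wz":0,"hand":0.8},{"tx":0,"ty":0,"tz":0.16,"wx":0,"wy":0,"wz":0,"hand":0.8},{"tx":0,"ty":0,"tz":0.25,"wx":0,"wy":0,"wz":0,"hand":0.8},{"tx":0,"ty":0,"tz":0.34,"wx":0,"wy":0,"wz":0,"hand":0.8}])

```text
t: 13.05
tcp_pos: [0.5887, -0.0423, 0.1792]
tcp_rot: [3.142, -0.0, -0.116]
contact_force: [1.5, -0.8, -0.4]
opening: 0.803
grip_force: 0.0
```

>>> servo_tool(rows=[{"tx":-0.15,"ty":-0.24,"tz":0,"wx":0,"wy":0,"wz":0,"hand":0.5},{"tx":-0.15,"ty":-0.24,"tz":0,"wx":0,"wy":0,"wz":0,"hand":0.5},{"tx":-0.15,"ty":-0.24,"tz":0,"wx":0,"wy":0,"wz":0,"hand":0.5},{"tx":-0.15,"ty":-0.24,"tz":0,"wx":0,"wy":0,"wz":0,"hand":0.5},{"tx":-0.15,"ty":-0.24,"tz":0,"wx":0,"wy":0,"wz":0,"hand":0.5},{"tx":-0.15,"ty":-0.24,"tz":0,"wx":0,"wy":0,"wz":0,"hand":0.5}])

```text
t: 13.65
tcp_pos: [0.515, -0.1609, 0.1772]
tcp_rot: [-3.141, -0.001, -0.114]
contact_force: [-0.6, -0.5, 0.2]
opening: 0.501
grip_force: 0.0
```

Run:
```python
from h import *
import pickle
c=env.camera("wrist");T=env.camera("top");S=env.camera("scene");pickle.dump((c,T,S),open("s7.pkl","wb"))
o=env.get_obs();print(o["t"],o["tcp_pos"],np.degrees(o["tcp_rot"]),o["opening"])
for k in("eye_b","tray"):
  for n,i in(("w",c),("t",T),("s",S)):
    for d in env.regions_of(k,i)[:2]:
        ys,xs=np.nonzero(d["region"]);print(k,n,d["extent"],d["conf"],ray(i,xs.mean(),ys.mean(),.02).round(4))
a=c["pixels"]
b=cv2.resize(T["pixels"][140:225,215:375],(640,340),interpolation=cv2.INTER_CUBIC)
cv2.imwrite("pics/s7.png",cv2.cvtColor(np.vstack([a[:240],b]),cv2.COLOR_RGB2BGR))
```

```text
13.8 [ 0.51480237 -0.16068516  0.17663457] [-1.79965142e+02 -1.71675687e-02 -6.50609468e+00] 0.5029889975525625
eye_b w [178.2, 196.2, 54.3, 48.5] 0.67 [ 0.4934 -0.0323  0.02  ]
eye_b w [167.6, 108.1, 65.4, 55.8] 0.57 [ 0.5915 -0.0431  0.02  ]
eye_b t [321.4, 158.7, 15.4, 17.8] 0.79 [ 0.5881 -0.0421  0.02  ]
eye_b t [317.3, 185.8, 23.2, 23.5] 0.56 [ 0.4893 -0.0314  0.02  ]
eye_b s [303.5, 221.2, 19.3, 17.6] 0.91 [ 0.494  -0.0343  0.02  ]
eye_b s [332.8, 230.7, 19.7, 20.9] 0.7 [ 0.591  -0.0457  0.02  ]
tray w [120.6, 87.5, 191.1, 161.1] 0.81 [ 0.5577 -0.0421  0.02  ]
tray t [303.9, 155.2, 61.2, 59.5] 0.94 [ 0.5379 -0.0312  0.02  ]
tray s [284.3, 208.6, 85.3, 65.1] 0.76 [ 0.5527 -0.0591  0.02  ]
tray s [314.6, 140.8, 92.5, 81.4] 0.32 [0.541  0.2418 0.02  ]
```

View pics/s7.png

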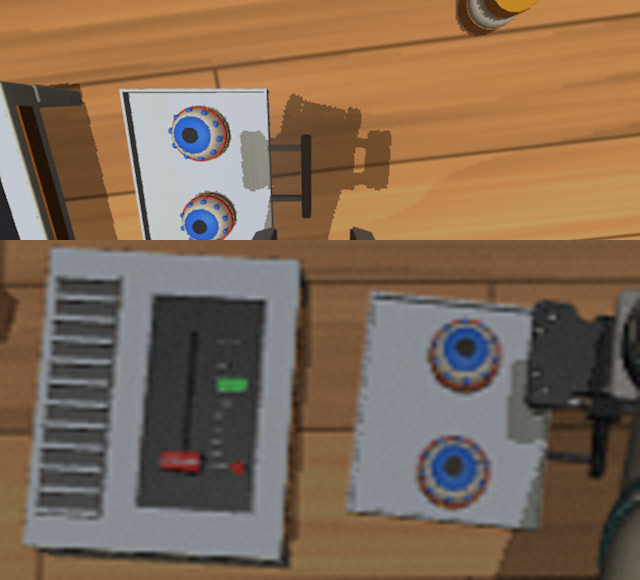

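Run:
```python
from h import *
import pickle
c,T,S=pickle.load(open("s7.pkl","rb"))
for u,v,z in((302,135,.042),(311,135,.042),(302,217,.042),(311,217,.042),(120,90,.014),(267,90,.014),(271,236,.014)): print(u,v,ray(c,u,v,z).round(4))
I=c["pixels"].astype(int).sum(2)
for v in(140,160,180,200,210): print(v,I[v,290:322:1].tolist())
print([int(x) for x in I[126:226,306]])
```

```text
302 135 [ 0.5781 -0.1559  0.042 ]
311 135 [ 0.5771 -0.1652  0.042 ]
302 217 [ 0.4896 -0.1449  0.042 ]
311 217 [ 0.4885 -0.1549  0.042 ]
120 90 [0.647  0.0361 0.014 ]
267 90 [ 0.6288 -0.1228  0.014 ]
271 236 [ 0.4606 -0.1018  0.014 ]
140 [237, 232, 229, 233, 238, 235, 234, 236, 232, 238, 207, 121, 118, 124, 131, 122, 122, 119, 128, 104, 123, 200, 227, 232, 230, 230, 233, 234, 228, 231, 234, 228]
160 [238, 234, 242, 240, 239, 242, 244, 238, 238, 240, 220, 149, 107, 120, 112, 115, 120, 118, 131, 114, 113, 203, 233, 234, 231, 229, 224, 235, 228, 232, 228, 223]
180 [254, 246, 250, 250, 252, 253, 252, 251, 253, 255, 257, 192, 98, 106, 125, 120, 117, 106, 105, 114, 124, 214, 262, 258, 252, 248, 258, 255, 257, 254, 250, 254]
200 [168, 178, 170, 172, 182, 179, 178, 178, 172, 176, 182, 151, 107, 111, 112, 110, 116, 111, 118, 97, 96, 220, 290, 279, 275, 281, 282, 283, 283, 286, 278, 275]
210 [279, 279, 274, 272, 278, 279, 283, 274, 276, 283, 282, 240, 136, 109, 116, 112, 120, 112, 115, 103, 116, 222, 284, 258, 271, 270, 276, 273, 269, 268, 266, 279]
[228, 218, 226, 227, 209, 222, 224, 214, 187, 81, 105, 112, 124, 119, 122, 116, 118, 132, 121, 130, 113, 119, 118, 117, 129, 124, 115, 128, 123, 116, 118, 120, 119, 112, 120, 126, 121, 113, 113, 116, 109, 112, 114, 107, 113, 117, 111, 110, 126, 120, 117, 103, 116, 110, 117, 112, 120, 131, 120, 105, 112, 114, 119, 121, 106, 109, 112, 106, 113, 110, 113, 116, 105, 104, 116, 117, 116, 117, 114, 115, 115, 116, 106, 112, 120, 117, 109, 111, 117, 117, 111, 138, 217, 278, 270, 274, 273, 278, 279, 267]
```

>>> servo_tool(rows=[{"tx":0.035,"ty":0.01,"tz":-0.08,"wx":0,"wy":0,"wz":-0.002,"hand":0.4},{"tx":0.035,"ty":0.01,"tz":-0.16,"wx":0,"wy":0,"wz":-0.002,"hand":0.4},{"tx":0.035,"ty":0.01,"tz":-0.2,"wx":0,"wy":0,"wz":-0.002,"hand":0.4},{"tx":0.035,"ty":0.01,"tz":-0.24,"wx":0,"wy":0,"wz":-0.002,"hand":0.4},{"tx":0.035,"ty":0.01,"tz":-0.28,"wx":0,"wy":0,"wz":-0.002,"hand":0.4},{"tx":0.035,"ty":0.01,"tz":-0.318,"wx":0,"wy":0,"wz":-0.002,"hand":0.4},{"tx":0.035,"ty":0.01,"tz":-0.318,"wx":0,"wy":0,"wz":-0.002,"hand":0.4},{"tx":0.035,"ty":0.01,"tz":-0.318,"wx":0,"wy":0,"wz":-0.002,"hand":0.4}])

```text
t: 14.9
tcp_pos: [0.5315, -0.1573, 0.0176]
tcp_rot: [3.142, 0.0, -0.122]
contact_force: [-0.4, 0.2, 0.1]
opening: 0.397
grip_force: 0.0
```

>>> servo_tool(rows=[{"tx":0,"ty":0,"tz":0,"wx":0,"wy":0,"wz":0,"hand":0.2},{"tx":0,"ty":0,"tz":0,"wx":0,"wy":0,"wz":0,"hand":0.13},{"tx":0,"ty":0,"tz":0,"wx":0,"wy":0,"wz":0,"hand":0.05},{"tx":0,"ty":0,"tz":0,"wx":0,"wy":0,"wz":0,"hand":0},{"tx":0,"ty":0,"tz":0,"wx":0,"wy":0,"wz":0,"hand":0},{"tx":0,"ty":0,"tz":0,"wx":0,"wy":0,"wz":0,"hand":0}], squeeze=30)

```text
t: 15.5
tcp_pos: [0.532, -0.1565, 0.0182]
tcp_rot: [-3.141, -0.001, -0.121]
contact_force: [-0.6, 3.4, 6.0]
opening: 0.106
grip_force: 30.0
```

>>> servo_tool(rows=[{"tx":-0.003,"ty":0,"tz":0,"wx":0,"wy":0,"wz":0.002,"hand":0},{"tx":-0.008,"ty":0,"tz":0,"wx":0,"wy":0,"wz":0.005,"hand":0},{"tx":-0.013,"ty":0,"tz":0,"wx":0,"wy":0,"wz":0.009,"hand":0},{"tx":-0.019,"ty":0,"tz":0,"wx":0,"wy":0,"wz":0.0125,"hand":0},{"tx":-0.025,"ty":0,"tz":0,"wx":0,"wy":0,"wz":0.016,"hand":0},{"tx":-0.029,"ty":0,"tz":0,"wx":0,"wy":0,"wz":0.0185,"hand":0},{"tx":-0.029,"ty":0,"tz":0,"wx":0,"wy":0,"wz":0.0185,"hand":0},{"tx":-0.029,"ty":0,"tz":0,"wx":0,"wy":0,"wz":0.0185,"hand":0}])

```text
t: 16.3
tcp_pos: [0.518, -0.1582, 0.0182]
tcp_rot: [3.141, -0.003, -0.065]
contact_force: [3.4, -0.0, 7.2]
opening: 0.1
grip_force: 30.1
```

Run:
```python
from h import *
import pickle
T=env.camera("top");S=env.camera("scene");pickle.dump((T,S),open("s8.pkl","wb"))
o=env.get_obs();print(o["t"],o["tcp_pos"],np.degrees(o["tcp_rot"]),o["contact_force"])
a=cv2.resize(T["pixels"][140:225,215:375],(640,340),interpolation=cv2.INTER_CUBIC)
b=cv2.resize(S["pixels"][195:260,270:430],(640,260),interpolation=cv2.INTER_CUBIC)
cv2.imwrite("pics/s8.png",cv2.cvtColor(np.vstack([a,b]),cv2.COLOR_RGB2BGR))
```

```text
16.4 [ 0.51801421 -0.15818825  0.01826181] [ 1.79943599e+02 -1.50394344e-01 -3.72995460e+00] [3.7865639  1.20535306 7.65343459]
```

View pics/s8.png

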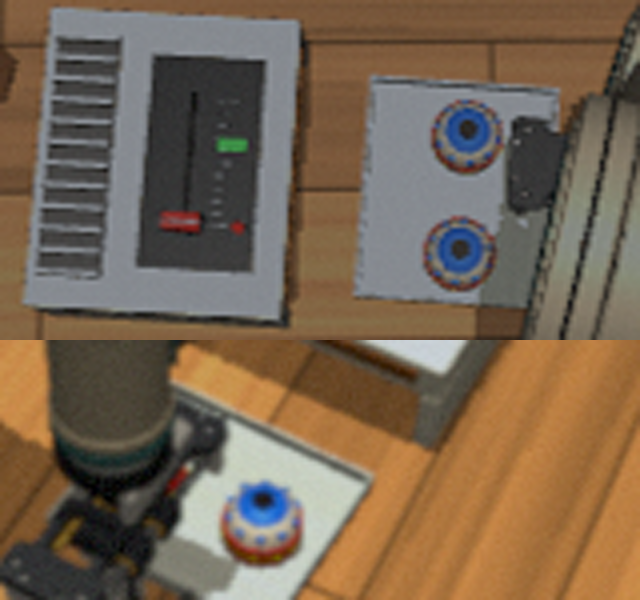

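Run:
```python
from h import *
import pickle
T,S=pickle.load(open("s8.pkl","rb"))
f=lambda x,y:(215+(x+.5)/4-.5,140+(y+.5)/4-.5)
for n,p,z in(("trR",(371,77),.014),("trL",(356,297),.014),("trBR",(560,90),.014),("hBR",(299,19),.09),("hBL",(285,322),.09),("hAR",(52,8),.09),("hAL",(25,303),.09),("off",(180,215),.112),("greenmid",(232,145),.09),("dot",(237,227),.09)): print(n,ray(T,*f(*p),z).round(4))
A,B,C,D=(.1,-.12,.09),(-.1,-.12,.09),(-.1,.12,.09),(.1,.12,.09)
x,r=fit([(T,*f(*p),q) for p,q in(((299,19),B),((285,322),C),((52,8),A),((25,303),D))],[.54,.197,1.5]);print(x,np.degrees(x[2]),r.round(1))
y,r=fit([(T,*f(*p),q) for p,q in(((371,77),(.08,-.094,.014)),((356,297),(.08,.094,.014)),((560,90),(-.08,-.094,.014)))],[.54,-.035,1.5]);print(y,np.degrees(y[2]),r.round(1))
R=np.array([[np.cos(x[2]),-np.sin(x[2])],[np.sin(x[2]),np.cos(x[2])]])
print("tray in hood",R.T@(y[:2]-x[:2]))
```

```text
trR [0.623  0.0367 0.014 ]
trL [0.4367 0.0501 0.014 ]
trBR [ 0.6103 -0.1227  0.014 ]
hBR [0.6517 0.0916 0.09  ]
hBL [0.4104 0.1019 0.09  ]
hAR [0.6624 0.2878 0.09  ]
hAL [0.4272 0.3022 0.09  ]
off [0.4913 0.1804 0.112 ]
greenmid [0.55   0.1439 0.09  ]
dot [0.4848 0.1395 0.09  ]
[0.53772976 0.19570046 1.51228739] 86.6476847696053 [ 0.9 -0.  -0.3 -0.5 -0.2 -0.3 -0.1  1.1]
[ 0.52340727 -0.03615667  1.49442993] 85.62452775391752 [ 0.1 -0.1 -0.2  0.3  0.1 -0.2]
tray in hood [-0.2322979  0.00074  ]
```

>>> servo_tool(rows=[{"tx":0.0006,"ty":0.01,"tz":0,"wx":0,"wy":0,"wz":0.001,"hand":0},{"tx":0.0018,"ty":0.03,"tz":0,"wx":0,"wy":0,"wz":0.002,"hand":0},{"tx":0.0033,"ty":0.054,"tz":0,"wx":0,"wy":0,"wz":0.004,"hand":0},{"tx":0.0049,"ty":0.08,"tz":0,"wx":0,"wy":0,"wz":0.004,"hand":0},{"tx":0.0064,"ty":0.105,"tz":0,"wx":0,"wy":0,"wz":0.004,"hand":0},{"tx":0.0079,"ty":0.13,"tz":0,"wx":0,"wy":0,"wz":0.004,"hand":0},{"tx":0.0095,"ty":0.155,"tz":0,"wx":0,"wy":0,"wz":0.004,"hand":0},{"tx":0.011,"ty":0.18,"tz":0,"wx":0,"wy":0,"wz":0.004,"hand":0},{"tx":0.0123,"ty":0.2,"tz":0,"wx":0,"wy":0,"wz":0.004,"hand":0},{"tx":0.0128,"ty":0.21,"tz":0,"wx":0,"wy":0,"wz":0.004,"hand":0}])

```text
t: 17.4
tcp_pos: [0.5226, -0.0557, 0.0182]
tcp_rot: [3.137, 0.0, -0.053]
contact_force: [-0.4, -7.6, 9.9]
opening: 0.103
grip_force: 30.0
```

>>> servo_tool(rows=[{"tx":0.0006,"ty":0.01,"tz":0,"wx":0,"wy":0,"wz":0,"hand":0},{"tx":0.0018,"ty":0.03,"tz":0,"wx":0,"wy":0,"wz":0,"hand":0},{"tx":0.0031,"ty":0.05,"tz":0,"wx":0,"wy":0,"wz":0,"hand":0},{"tx":0.0043,"ty":0.07,"tz":0,"wx":0,"wy":0,"wz":0,"hand":0},{"tx":0.0055,"ty":0.09,"tz":0,"wx":0,"wy":0,"wz":0,"hand":0},{"tx":0.0061,"ty":0.1,"tz":0,"wx":0,"wy":0,"wz":0,"hand":0},{"tx":0.0061,"ty":0.1,"tz":0,"wx":0,"wy":0,"wz":0,"hand":0}])

```text
t: 18.1
tcp_pos: [0.5258, -0.0053, 0.0182]
tcp_rot: [3.138, 0.0, -0.053]
contact_force: [-0.8, -3.0, 10.1]
opening: 0.1
grip_force: 30.0
```

>>> servo_tool(rows=[{"tx":0.0006,"ty":0.01,"tz":0,"wx":0,"wy":0,"wz":0,"hand":0},{"tx":0.0015,"ty":0.025,"tz":0,"wx":0,"wy":0,"wz":0,"hand":0},{"tx":0.0024,"ty":0.04,"tz":0,"wx":0,"wy":0,"wz":0,"hand":0},{"tx":0.0034,"ty":0.055,"tz":0,"wx":0,"wy":0,"wz":0,"hand":0},{"tx":0.0043,"ty":0.07,"tz":0,"wx":0,"wy":0,"wz":0,"hand":0},{"tx":0.005,"ty":0.082,"tz":0,"wx":0,"wy":0,"wz":0,"hand":0},{"tx":0.0055,"ty":0.09,"tz":0,"wx":0,"wy":0,"wz":0,"hand":0},{"tx":0.0055,"ty":0.09,"tz":0,"wx":0,"wy":0,"wz":0,"hand":0}])

```text
t: 18.9
tcp_pos: [0.5285, 0.0388, 0.0182]
tcp_rot: [3.137, 0.001, -0.054]
contact_force: [-0.3, -5.0, 10.8]
opening: 0.103
grip_force: 30.0
```

>>> servo_tool(rows=[{"tx":0.0004,"ty":0.006,"tz":0,"wx":0,"wy":0,"wz":0,"hand":0},{"tx":0.0007,"ty":0.012,"tz":0,"wx":0,"wy":0,"wz":0,"hand":0},{"tx":0.0007,"ty":0.012,"tz":0,"wx":0,"wy":0,"wz":0,"hand":0}])

```text
t: 19.2
tcp_pos: [0.5288, 0.0442, 0.0182]
tcp_rot: [3.137, 0.001, -0.054]
contact_force: [0.2, -7.7, 10.6]
opening: 0.102
grip_force: 30.0
```

>>> servo_tool(rows=[{"tx":0.0004,"ty":0.006,"tz":0,"wx":0,"wy":0,"wz":0,"hand":0},{"tx":0.0006,"ty":0.01,"tz":0,"wx":0,"wy":0,"wz":0,"hand":0},{"tx":0.0006,"ty":0.01,"tz":0,"wx":0,"wy":0,"wz":0,"hand":0}])

```text
t: 19.5
tcp_pos: [0.5291, 0.049, 0.0182]
tcp_rot: [3.137, 0.001, -0.054]
contact_force: [-0.6, -6.2, 11.0]
opening: 0.103
grip_force: 30.0
```

>>> servo_tool(rows=[{"tx":0.0003,"ty":0.005,"tz":0,"wx":0,"wy":0,"wz":0,"hand":0},{"tx":0.0003,"ty":0.005,"tz":0,"wx":0,"wy":0,"wz":0,"hand":0}])

```text
t: 19.7
tcp_pos: [0.5293, 0.0514, 0.0183]
tcp_rot: [3.137, 0.001, -0.054]
contact_force: [0.1, -7.6, 11.3]
opening: 0.103
grip_force: 30.0
```

>>> servo_tool(rows=[{"tx":0.0003,"ty":0.005,"tz":0,"wx":0,"wy":0,"wz":0,"hand":0},{"tx":0.0003,"ty":0.005,"tz":0,"wx":0,"wy":0,"wz":0,"hand":0}])

```text
t: 19.9
tcp_pos: [0.5294, 0.0539, 0.0182]
tcp_rot: [3.137, 0.001, -0.054]
contact_force: [-0.5, -7.2, 10.8]
opening: 0.111
grip_force: 30.0
```

>>> servo_tool(rows=[{"tx":0.0003,"ty":0.005,"tz":0,"wx":0,"wy":0,"wz":0,"hand":0},{"tx":0.0003,"ty":0.005,"tz":0,"wx":0,"wy":0,"wz":0,"hand":0}])

```text
t: 20.1
tcp_pos: [0.5296, 0.0563, 0.0182]
tcp_rot: [3.137, 0.001, -0.054]
contact_force: [-0.1, -7.7, 11.8]
opening: 0.104
grip_force: 30.0
```

>>> servo_tool(rows=[{"tx":0.0003,"ty":0.004,"tz":0,"wx":0,"wy":0,"wz":0,"hand":0},{"tx":0.0003,"ty":0.004,"tz":0,"wx":0,"wy":0,"wz":0,"hand":0}])

```text
t: 20.3
tcp_pos: [0.5297, 0.0582, 0.0182]
tcp_rot: [3.137, 0.001, -0.054]
contact_force: [-0.1, -6.8, 11.1]
opening: 0.106
grip_force: 30.0
```

>>> servo_tool(rows=[{"tx":0.0003,"ty":0.004,"tz":0,"wx":0,"wy":0,"wz":0,"hand":0},{"tx":0.0003,"ty":0.004,"tz":0,"wx":0,"wy":0,"wz":0,"hand":0}])

```text
t: 20.5
tcp_pos: [0.5297, 0.0587, 0.0182]
tcp_rot: [3.135, 0.001, -0.055]
contact_force: [-0.4, -10.3, 12.6]
opening: 0.107
grip_force: 30.1
```

>>> servo_tool(rows=[{"tx":0.0003,"ty":0.004,"tz":0,"wx":0,"wy":0,"wz":0,"hand":0},{"tx":0.0003,"ty":0.004,"tz":0,"wx":0,"wy":0,"wz":0,"hand":0},{"tx":0.0003,"ty":0.004,"tz":0,"wx":0,"wy":0,"wz":0,"hand":0}])

```text
t: 20.8
tcp_pos: [0.5295, 0.0588, 0.0182]
tcp_rot: [3.133, 0.002, -0.057]
contact_force: [-1.3, -13.2, 11.4]
opening: 0.104
grip_force: 30.1
```

>>> servo_tool(rows=[{"tx":0,"ty":-0.004,"tz":0,"wx":0,"wy":0,"wz":0,"hand":0.1},{"tx":0,"ty":-0.004,"tz":0,"wx":0,"wy":0,"wz":0,"hand":0.2},{"tx":0,"ty":-0.004,"tz":0,"wx":0,"wy":0,"wz":0,"hand":0.3},{"tx":0,"ty":-0.004,"tz":0,"wx":0,"wy":0,"wz":0,"hand":0.35},{"tx":0,"ty":-0.004,"tz":0.02,"wx":0,"wy":0,"wz":0,"hand":0.35},{"tx":0,"ty":-0.004,"tz":0.08,"wx":0,"wy":0,"wz":0,"hand":0.35},{"tx":0,"ty":-0.004,"tz":0.17,"wx":0,"wy":0,"wz":0,"hand":0.35},{"tx":0,"ty":-0.004,"tz":0.26,"wx":0,"wy":0,"wz":0,"hand":0.35},{"tx":0,"ty":-0.004,"tz":0.36,"wx":0,"wy":0,"wz":0,"hand":0.4},{"tx":0,"ty":-0.004,"tz":0.44,"wx":0,"wy":0,"wz":0,"hand":0.4}])

```text
t: 21.8
tcp_pos: [0.5307, 0.0656, 0.2409]
tcp_rot: [-3.141, -0.002, -0.051]
contact_force: [0.8, -0.2, -0.3]
opening: 0.397
grip_force: 0.0
```

>>> servo_tool(rows=[{"tx":0,"ty":-0.2,"tz":0.06,"wx":0,"wy":0,"wz":0.1,"hand":0.5},{"tx":0,"ty":-0.2,"tz":0.06,"wx":0,"wy":0,"wz":0.2,"hand":0.5},{"tx":0,"ty":-0.2,"tz":0.06,"wx":0,"wy":0,"wz":0.3,"hand":0.5},{"tx":0,"ty":-0.2,"tz":0.06,"wx":0,"wy":0,"wz":0.4,"hand":0.5},{"tx":0,"ty":-0.2,"tz":0.06,"wx":0,"wy":0,"wz":0.5,"hand":0.5},{"tx":0,"ty":-0.2,"tz":0.06,"wx":0,"wy":0,"wz":0.5,"hand":0.5},{"tx":0,"ty":-0.2,"tz":0.06,"wx":0,"wy":0,"wz":0.5,"hand":0.5},{"tx":0,"ty":-0.2,"tz":0.06,"wx":0,"wy":0,"wz":0.5,"hand":0.5},{"tx":0,"ty":-0.2,"tz":0.06,"wx":0,"wy":0,"wz":0.5,"hand":0.5},{"tx":0,"ty":-0.2,"tz":0.06,"wx":0,"wy":0,"wz":0.5,"hand":0.5}])

```text
t: 22.8
tcp_pos: [0.5302, -0.0345, 0.268]
tcp_rot: [-3.141, 0.0, 1.454]
contact_force: [-0.3, -0.1, 0.4]
opening: 0.502
grip_force: 0.0
```

Run:
```python
from h import *
import pickle
c=env.camera("wrist");S=env.camera("scene");pickle.dump((c,S),open("s9.pkl","wb"))
o=env.get_obs();print(o["t"],o["tcp_pos"],np.degrees(o["tcp_rot"]))
a=c["pixels"][:270]
b=cv2.resize(S["pixels"][130:250,260:420],(440,330),interpolation=cv2.INTER_CUBIC)
b=np.pad(b,((0,0),(0,200),(0,0)))
cv2.imwrite("pics/s9.png",cv2.cvtColor(np.vstack([a,b]),cv2.COLOR_RGB2BGR))
```

```text
22.9 [ 0.53023389 -0.0345195   0.26790569] [-1.79970919e+02 -5.25075819e-03  8.29562746e+01]
```

View pics/s9.png

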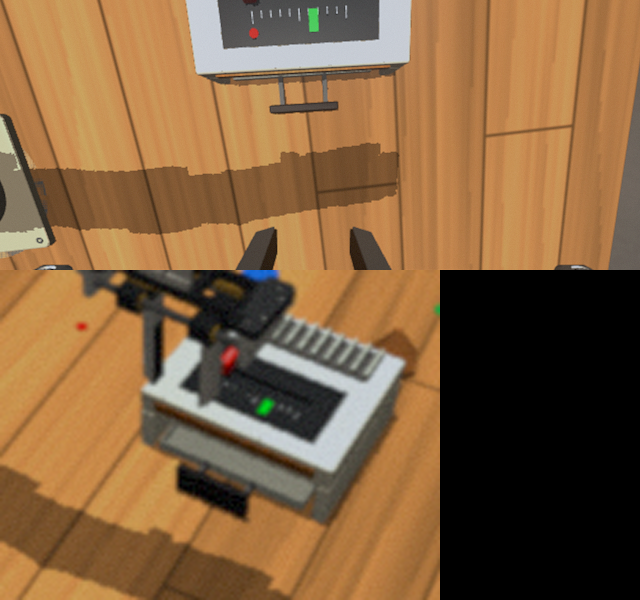

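>>> servo_tool(rows=[{"tx":-0.02,"ty":0.1,"tz":0,"wx":0,"wy":0,"wz":0.019,"hand":0.5},{"tx":-0.04,"ty":0.2,"tz":0,"wx":0,"wy":0,"wz":0.019,"hand":0.5},{"tx":-0.06,"ty":0.3,"tz":-0.05,"wx":0,"wy":0,"wz":0.019,"hand":0.5},{"tx":-0.08,"ty":0.38,"tz":-0.1,"wx":0,"wy":0,"wz":0.019,"hand":0.5},{"tx":-0.082,"ty":0.433,"tz":-0.18,"wx":0,"wy":0,"wz":0.019,"hand":0.5},{"tx":-0.082,"ty":0.433,"tz":-0.24,"wx":0,"wy":0,"wz":0.019,"hand":0.5},{"tx":-0.082,"ty":0.433,"tz":-0.24,"wx":0,"wy":0,"wz":0.019,"hand":0.5},{"tx":-0.082,"ty":0.433,"tz":-0.24,"wx":0,"wy":0,"wz":0.019,"hand":0.5}])

```text
t: 23.7
tcp_pos: [0.4898, 0.1812, 0.148]
tcp_rot: [-3.141, 0.001, 1.504]
contact_force: [0.1, 0.4, 1.0]
opening: 0.498
grip_force: 0.0
```

Run:
```python
from h import *
import pickle
W,_=pickle.load(open("s9.pkl","rb"))
a,b=ray(W,270,107,.042),ray(W,338,104,.042);print("bar",a.round(4),b.round(4),((a+b)/2).round(4),np.degrees(np.arctan2(*(b-a)[1::-1])))
c=env.camera("wrist");o=env.get_obs();print(o["t"],o["tcp_pos"],np.degrees(o["tcp_rot"]))
I=c["pixels"].astype(int);m=((I[...,0]>100)&(I[...,1]<70)&(I[...,2]<70)).astype(np.uint8)
nn,l,s,ce=cv2.connectedComponentsWithStats(m)
for i in range(1,nn):
    if s[i,4]>40: print(s[i],ce[i].round(1),ray(c,*ce[i],.112).round(4))
```

```text
bar [0.4867 0.0642 0.042 ] [0.5751 0.0576 0.042 ] [0.5309 0.0609 0.042 ] -4.260154205841363
23.75 [0.49076624 0.18124452 0.14891914] [ 1.79903135e+02 -2.25104177e-03  8.61629901e+01]
[562   0  17  12 162] [569.4   4.7] [0.6641 0.317  0.112 ]
[ 81 135  15  14 160] [ 88.1 141.6] [0.3352 0.2526 0.112 ]
[303 204   7  37 255] [306.  221.9] [0.4858 0.1821 0.112 ]
[313 204   8  37 264] [316.7 221.5] [0.494  0.1818 0.112 ]
[306 256  12  11  95] [311.5 260.8] [0.4878 0.1493 0.112 ]
```

>>> servo_tool(rows=[{"tx":-0.002,"ty":0,"tz":-0.05,"wx":0,"wy":0,"wz":0,"hand":0.5},{"tx":-0.002,"ty":0,"tz":-0.099,"wx":0,"wy":0,"wz":0,"hand":0.5},{"tx":-0.002,"ty":0,"tz":-0.099,"wx":0,"wy":0,"wz":0,"hand":0.5},{"tx":-0.002,"ty":0,"tz":-0.099,"wx":0,"wy":0,"wz":0,"hand":0.3},{"tx":-0.002,"ty":0,"tz":-0.099,"wx":0,"wy":0,"wz":0,"hand":0.1},{"tx":-0.002,"ty":0,"tz":-0.099,"wx":0,"wy":0,"wz":0,"hand":0.1},{"tx":-0.002,"ty":0,"tz":-0.099,"wx":0,"wy":0,"wz":0,"hand":0.1},{"tx":-0.002,"ty":0,"tz":-0.099,"wx":0,"wy":0,"wz":0,"hand":0.1}], squeeze=5)

```text
t: 24.55
tcp_pos: [0.4891, 0.1819, 0.0988]
tcp_rot: [3.141, -0.0, 1.506]
contact_force: [-0.9, -0.1, 4.1]
opening: 0.149
grip_force: 5.0
```

>>> servo_tool(rows=[{"tx":0.03,"ty":-0.002,"tz":0,"wx":0,"wy":0,"wz":0,"hand":0.1},{"tx":0.06,"ty":-0.004,"tz":0,"wx":0,"wy":0,"wz":0,"hand":0.1},{"tx":0.09,"ty":-0.006,"tz":0,"wx":0,"wy":0,"wz":0,"hand":0.1},{"tx":0.115,"ty":-0.007,"tz":0,"wx":0,"wy":0,"wz":0,"hand":0.1},{"tx":0.129,"ty":-0.008,"tz":0,"wx":0,"wy":0,"wz":0,"hand":0.1},{"tx":0.129,"ty":-0.008,"tz":0,"wx":0,"wy":0,"wz":0,"hand":0.1},{"tx":0.129,"ty":-0.008,"tz":0,"wx":0,"wy":0,"wz":0,"hand":0.1},{"tx":0.129,"ty":-0.008,"tz":0,"wx":0,"wy":0,"wz":0,"hand":0.1}])

```text
t: 25.35
tcp_pos: [0.5538, 0.1778, 0.0987]
tcp_rot: [3.14, -0.0, 1.507]
contact_force: [1.3, -0.7, 5.1]
opening: 0.149
grip_force: 5.0
```

Value ≈ 0.065. Release, rise and back off.

>>> servo_tool(rows=[{"tx":0,"ty":0,"tz":0,"wx":0,"wy":0,"wz":0,"hand":0.3},{"tx":0,"ty":0,"tz":0,"wx":0,"wy":0,"wz":0,"hand":0.5},{"tx":0,"ty":0,"tz":0,"wx":0,"wy":0,"wz":0,"hand":0.5},{"tx":0,"ty":0,"tz":0.08,"wx":0,"wy":0,"wz":0,"hand":0.5},{"tx":0,"ty":0,"tz":0.16,"wx":0,"wy":0,"wz":0,"hand":0.5},{"tx":0,"ty":-0.08,"tz":0.25,"wx":0,"wy":0,"wz":0,"hand":0.5},{"tx":0,"ty":-0.1,"tz":0.3,"wx":0,"wy":0,"wz":0,"hand":0.5},{"tx":0,"ty":-0.1,"tz":0.3,"wx":0,"wy":0,"wz":0,"hand":0.5},{"tx":0,"ty":-0.1,"tz":0.3,"wx":0,"wy":0,"wz":0,"hand":0.5},{"tx":0,"ty":-0.1,"tz":0.3,"wx":0,"wy":0,"wz":0,"hand":0.5}])

```text
t: 26.35
tcp_pos: [0.5521, 0.1285, 0.2468]
tcp_rot: [-3.139, 0.0, 1.508]
contact_force: [0.4, -0.3, -0.4]
opening: 0.496
grip_force: 0.0
```

Run:
```python
from h import *
c=env.camera("wrist");o=env.get_obs();print(o["t"],o["tcp_pos"],np.abs(o["qvel"]).max())
a=cv2.resize(c["pixels"][40:240,200:440],(720,600),interpolation=cv2.INTER_CUBIC)
cv2.imwrite("pics/w10.png",cv2.cvtColor(a,cv2.COLOR_RGB2BGR))
```

```text
26.4 [0.55202625 0.12860211 0.2465403 ] 0.004921603725728687
```

View pics/w10.png

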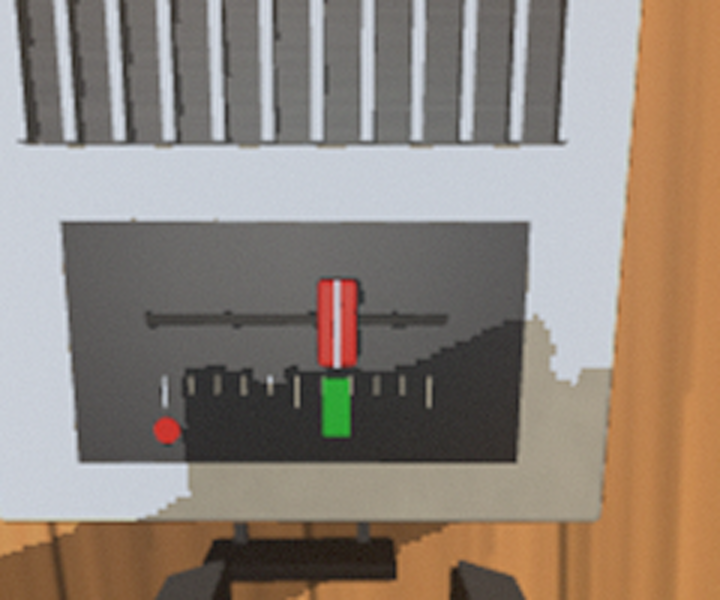

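The index line (x≈338) stands in the middle of the green mark (322–350), and the tray bar is in front of the hood at (300,560). I'm handing in.

```bash
python3 -c "
from workcell import env
print(env.sign_off())"
```

```text
the job is handed in; nothing more can be done
None
```

The job is handed in at about 26 s on the robot's clock: dimmer slid off, second eye set in the tray, tray pushed in to the rear stop, dimmer line in the middle of the green mark, gripper clear; I had no view of the eyes once they were under the hood, and sign-off returned no verdict.

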